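# Roll the round blank up to the boring guide

## Task

The thick round blank has to be bored in its end: with the fingertips on its top, roll it across the bench, in as many strokes as it takes, until it lies centred in front of the boring guide's hole with its axis pointing straight at the guide, and leave it lying there at rest. Push it only on its top and let it roll - do not pinch, lift or drag it - and leave the slim dowel, the bench dog, the offcut and the tape measure where they are.

Things in the scene. Friction and masses are not known exactly. Their poses are not given: they have to be found in the camera images.
- thick_blank: The thick round blank: pale wooden cylinder, 60 mm diameter, 120 mm long, 0.18 to 0.36 kg, loose, lying on its side. Origin: mid-axis, 30 mm up. x runs along its axis, roughly towards the guide; the frame rolls with it (z up at the start). Starts 70 to 110 mm left or right of the hole. Tips on its top travel twice as far as it rolls and soon run off: use short strokes. At rest it stays put.
- pencil_line (a point): The middle of the pencil line on the thick blank's surface, 30 mm from the axis; it is on top (60 mm above the bench) at the start, and underneath after half a turn.
- boring_guide: The boring guide, fixed: upright wooden block 90 mm wide, 26 mm thick, 72 mm high, with a 16 mm brass-rimmed hole in its front face, 30 mm above the bench. Origin: on the bench under the hole, in the front face; x points into the hole, away from the robot; y to the left along the face. The blank belongs in front of the face, at y = 0, its middle about 80 mm from the face (as at the start).
- slim_dowel: A slim pale wooden dowel 36 mm in diameter and 120 mm long lying on its side on the other side of the hole from the thick blank, 70 to 110 mm from the hole; loose, to be left alone. Origin at the middle of its axis, 18 mm above the bench; x along it.
- bench_dog_1: A turned wooden bench dog, 29 mm in diameter and 65 mm high, standing upright beside the guide, 80 to 110 mm to the left of its hole; loose, to be left alone. Origin at the centre of its underside.
- offcut_2: A dark sawn offcut 45 x 90 x 30 mm lying on the bench in front of the work on the right; loose, to be left alone. Origin at the centre of its underside.
- tape_measure: A yellow tape measure 33 x 81 x 66 mm standing on the left; loose, to be left alone. Origin at the centre of its underside.
Not all that is in view belongs to the job. Leave any green or pink look-alike of the thick_blank alone.

How it is judged:
On the way:
1. the thick blank has rolled over: its pencil line, on top at the start, has come underneath (height (world z) of pencil_line below 0.02 m and distance of thick_blank from where it was at the start of the episode above 0.05 m), for 0.05 s.
At the end, for the whole second after the job is handed in: The thick blank lies at rest on the bench, the middle of its axis within 10 mm sideways of the hole's centre line and 55 to 115 mm in front of the guide's face, its axis within 0.15 rad of the hole's (y of thick_blank in the frame of boring_guide between -0.01 and 0.01 m and x of thick_blank in the frame of boring_guide between -0.115 and -0.055 m and angle between the x axis of thick_blank and the x axis of boring_guide, either way round below 0.15 rad and height (world z) of thick_blank between 0.025 and 0.035 m and linear speed of thick_blank below 0.01 m/s and angular speed of thick_blank below 0.3 rad/s); the robot touches nothing.
It fails at once if the thick blank is lifted off the bench (more than 8 mm) (height (world z) of thick_blank above 0.038 m).
It fails at once if the thick blank is pushed with fingertips reaching well below its top (more than about 17 mm), in place of on its top (contact force between the fingers and thick_blank above 1 N and height (world z) of the grasp point below 0.062 m).
It fails at once if the thick blank is dragged or carried without rolling (50 to 120 mm along with its pencil line still near the top) (distance of thick_blank from where it was at the start of the episode between 0.05 and 0.12 m and height (world z) of pencil_line above 0.045 m).
It fails at once if the slim dowel, bench dog, offcut or tape measure is moved (more than 15 mm) (distance of any of slim_dowel, bench_dog_1, offcut_2, tape_measure from where it was at the start of the episode above 0.015 m).
It also fails if it takes over 54 s, if anything falls off the work surface, if the arm or the gripper's body presses on something with over 40 N, if the wrist force passes 120 N, or if a joint passes its speed limit or range.

## Robot

A 7-joint arm with a two-finger parallel gripper is mounted at the origin on the work surface; the furniture and walls round the work are solid. World frame = base frame: x ahead of the robot, y to its left, z up, the work surface at z = 0. Lengths are in m, angles in rad, forces in N, time in s.
With the tool pointing down it reaches from about 0.425 to 0.925 m from the base axis. Payload 6.8 kg.
Tool frame: the origin (TCP) lies on the front face of the gripper's body, between the roots of the fingers; the fingertips stand 73 mm ahead of it and the grasp point (between the pads) lies 54 mm ahead of it (env.nose_length is the distance from the TCP to the fingertips, in m); z points along the fingers, y is the line along which they close (so a half turn about z gives the same grasp; the last joint's range is limited). The gripper opens to 85 mm and grips with 20 to 120 N. Pads are 22 mm wide; open, the fingers measure 114 mm over their backs; the gripper's body (76 mm by 85 mm) begins 54 mm behind the grasp point. The pads swing forward as they close: fully open they stand 13 mm farther back than shut.
Start: joints at [-1.261, 0.477, 0.022, 1.555, -0.011, 1.109, -0.083], TCP at [0.274, 0.617, 0.304] pointing down, gripper open.
Joint ranges: [-2.96, 2.96], [-0.34, 2.1], [-1.41, 1.46], [0.24, 2.44], [-1.37, 4.51], [0.17, 1.92], [-2.96, 2.96]. Speed limits (rad/s): [2.39, 2.39, 3.14, 3.14, 3.14, 3.14, 3.14].

## Interface

Orientations are given as a unit quaternion [w, x, y, z].
In Python, from cell import env, kin, camera, calibration, job gives the robot as it stands. The module is installed in compiled form; this text tells all that it offers. Calls block until the motion is done:
- env.reach(position, orientation): joint-space move of the TCP to a pose.
- env.movel(position, velocity=0.15, rot=None, stop_force=None): straight line of the TCP; rot=None keeps the orientation; velocity is the mean speed in m/s. With stop_force (N) it stops when the force on the tool has changed by that much, and returns True; else False.
- env.goto_joints(angles): joint-space move.
- env.grip(opening, f_grip=None): finger opening in m; f_grip is the grip in N (None keeps the last); returns when the fingers have stopped.
- env.dwell(seconds).
- kin.inverse_kinematics(position, orientation): joint angles nearest the present ones, or None.
- env.get_state(): the state.
- camera(name): name is "side" or "top"; returns (picture, depth): 384x512x3 uint8, blue, green, red; 384x512 float32, m along the optical axis (not along the pixel's ray), 0 where there is no reading.
- calibration(name): a dict with "fx", "fy", "cx", "cy" (pixels), "k1" (the pictures are not rectified: a ray, as slopes to the right and down, at radius r is drawn at 1 + k1 r^2 times it, then the intrinsics apply), "rvec" (rotation vector, rad) and "tvec" (3), from world to camera coordinates, as OpenCV has them. Camera axes: x right, y down, z forward; pixel columns grow to the right and rows downward; lengths in m; the calibration is good to about 2 mm. A picture is of the moment at which its call begins. calibration takes no time and is no camera call.
A pose or a line that the arm cannot do raises env.PlanningError and nothing moves.
- job.job_done(): hands the job in; it is judged then, once.
The state is a dict: "time": time; "qpos": joint angles; "joint_velocities": joint speeds; "joint_torque": joint torques, N m; "tcp_pos": TCP position; "orientation": TCP orientation; "force": force on the tool from outside, world axes, zero at the start; "torque": the same for the moment, N m; "opening": finger opening in m; "gripper_force": force on a finger pad.
Only numpy, scipy, OpenCV 4.12 (cv2) and the standard library are available. Lean on these libraries where they do the work, as an engineer would, in place of code of your own. Each camera call takes 0.05 s, during which the arm holds its last target. There are 200 camera calls.

## Working session

There is one attempt and no reset: what is moved stays moved. The work goes in short steps, each a Python script; the robot and the scene stay as the last script left them, time stands still between calls to the robot, and variables do not carry over. Pictures are saved under pics/ and viewed, at most 10 in all, crops included, and the job is handed in when it is done.

```bash
mkdir -p pics; cat > h.py <<'E'
import numpy as np, cv2
from cell import env, kin, camera, calibration, job
def points(name):
    """picture and world point per pixel"""
    im,d=camera(name); c=calibration(name)
    v,u=np.mgrid[0:384,0:512].astype(np.float64)
    K=np.array([[c["fx"],0,c["cx"]],[0,c["fy"],c["cy"]],[0,0,1]])
    n=cv2.undistortPoints(np.stack([u.ravel(),v.ravel()],1)[:,None],K,np.array([c["k1"],0,0,0,0.]))[:,0].reshape(384,512,2)
    R=cv2.Rodrigues(np.array(c["rvec"],float))[0]; t=np.array(c["tvec"],float).ravel()
    P=(np.dstack([n*d[...,None],d])-t)@R
    P[d==0]=np.nan
    return im,P
E
python3 - <<'E'
from h import *
for n in("top","side"):
    im,P=points(n); np.save(n+".npy",P); cv2.imwrite(f"pics/{n}0.png",im)
print(env.get_state()["time"],env.nose_length)
E
```

```text
0.1 0.0726
```

View pics/top0.png

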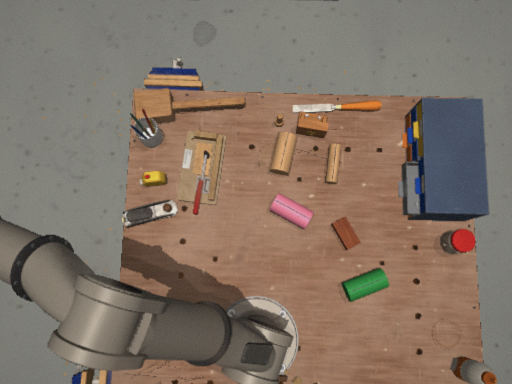

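View pics/side0.png

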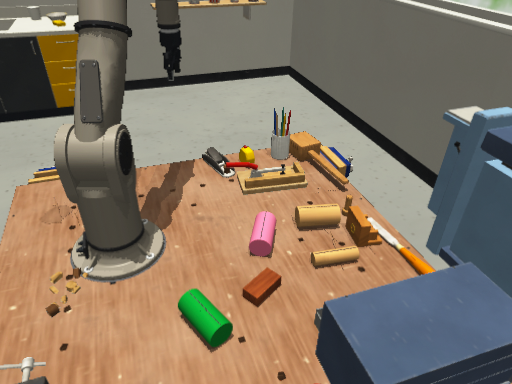

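Top view: the thick pale blank is at (284,153) and the slim dowel at (333,163). The guide is at (313,124), with the bench dog at (279,120) on its left. The offcut is at (346,233) and the tape measure at (153,178). The candidates for the blank are the pale wooden one at (284,153), pink at (291,211), green at (366,284) and slim pale at (333,163). The pale thick one fits, since pink and green are look-alikes and the other is too thin. I'll measure it and confirm with a crop.

```bash
cat > m.py <<'E'
from h import *
def comp(P,c,zmin,zmax=0.1,w=40):
    """points in the height band, component at/near pixel c"""
    m=((P[...,2]>zmin)&(P[...,2]<zmax)).astype(np.uint8)
    n,l=cv2.connectedComponents(m)
    v,u=np.nonzero(m); i=np.argmin((u-c[0])**2+(v-c[1])**2)
    return l==l[v[i],u[i]]
def rect(P,m):
    (c,s,a)=cv2.minAreaRect((P[m][:,:2]*1000).astype(np.float32))
    if s[0]<s[1]: s=s[::-1]; a+=90
    a=(a+90)%180-90
    return np.array(c)/1000,np.array(s),a
E
python3 - <<'E'
from m import *
im=cv2.imread("pics/top0.png");P=np.load("top.npy")
print("bench z",np.nanmedian(P[180:200,240:262,2]), P[335,262])
for k,c,z in(("blank",(284,153),.012),("blankhi",(284,153),.04),("slim",(333,163),.012),("guide",(313,124),.05),("guidelo",(313,124),.012),("dog",(279,120),.02),("offcut",(346,233),.015),("tape",(153,178),.03),("pink",(291,211),.012)):
    m=comp(P,c,z); print(k,m.sum(),*rect(P,m),"zmax",np.percentile(P[m][:,2],98).round(4))
crop=cv2.resize(im[95:195,240:370],None,fx=6,fy=6,interpolation=cv2.INTER_CUBIC);cv2.imwrite("pics/crop.png",crop)
S=np.load("side.npy")
# guide front face points in the side view
X=S.reshape(-1,3)
print("tcp",env.get_state()["tcp_pos"])
E
```

```text
bench z -0.000284101899916083 [ 0.04623044 -0.00717241  0.35528165]
blank 810 [ 0.54989148 -0.06896256] [121.09138489  59.77817535] -11.329338073730469 zmax 0.0644
blankhi 722 [ 0.54997485 -0.06890364] [120.9412384   57.03160477] -11.242965698242188 zmax 0.0645
slim 461 [ 0.52562238 -0.2230755 ] [120.81974792  36.22255325] -5.9724273681640625 zmax 0.0409
guide 321 [ 0.63075494 -0.15426544] [89.9247818  29.57820702] 82.06684112548828 zmax 0.0768
guidelo 597 [ 0.65181537 -0.15739999] [90.18962097 75.37382507] 80.35783386230469 zmax 0.0762
dog 56 [ 0.65601007 -0.0570454 ] [20.67730904 17.35082436] 55.00094223022461 zmax 0.0678
offcut 478 [ 0.31316565 -0.25877573] [89.11430359 46.56241608] 30.843698501586914 zmax 0.0365
tape 281 [0.46167999 0.32035132] [68.40886688 35.41815948] -85.51580762863159 zmax 0.0662
pink 802 [ 0.3732894  -0.09524702] [119.71009827  59.13368607] 62.155357360839844 zmax 0.0642
tcp [0.2737197  0.61655745 0.30301314]
```

View pics/crop.png

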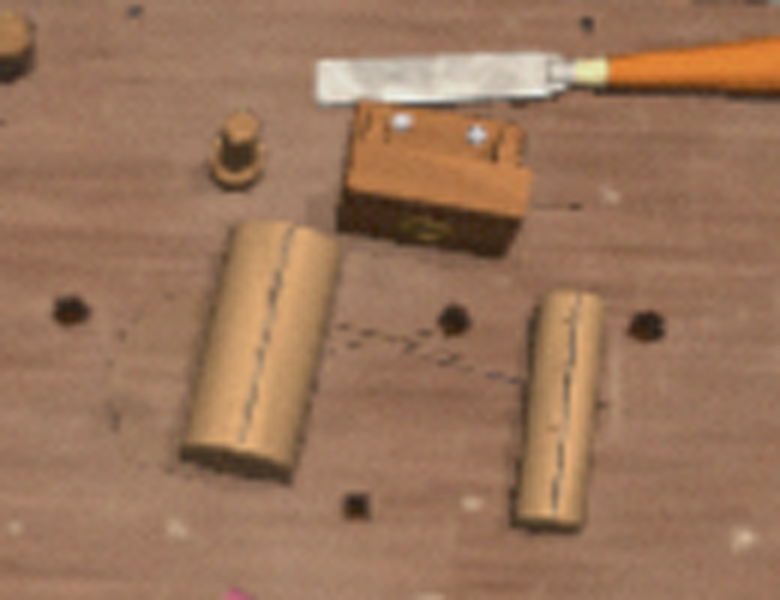

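The crop confirms it: the pale thick cylinder with the pencil line is left of the guide, the brass rim is at crop (430,230), and the slim dowel is on the right. Next I'll measure the guide face and check IK.

```bash
cat >> m.py <<'E'
def guide(P,c=(313,124)):
    """front face: line through the frontmost top-edge/face points; origin at middle of width"""
    m=comp(P,c,.012); Q=P[m]
    ang=np.radians(-8)
    for _ in range(3):
        ux=np.array([np.cos(ang),np.sin(ang)]); uy=np.array([-ux[1],ux[0]])
        s,t=Q[:,:2]@ux,Q[:,:2]@uy
        f=(Q[:,2]>.02)&(Q[:,2]<.06)&(s<np.percentile(s,2)+.012)
        vx,vy,x0,y0=cv2.fitLine(Q[f][:,:2].astype(np.float32)*1000,cv2.DIST_HUBER,0,.01,.01).ravel()
        ang=np.arctan2(-vx,vy) if vy>0 else np.arctan2(vx,-vy)
    top=Q[:,2]>.06
    lo,hi=np.percentile(t[top],[1,99])
    o=ux*np.median(s[f])+uy*(lo+hi)/2
    return o,ang,f.sum(),hi-lo
def to_guide(p,o,a):
    d=np.asarray(p)-o; return np.array([np.cos(a)*d[0]+np.sin(a)*d[1],-np.sin(a)*d[0]+np.cos(a)*d[1]])
def tool(a,flip):
    from scipy.spatial.transform import Rotation as R
    s=-1 if flip else 1
    y=s*np.array([np.cos(a),np.sin(a),0]); z=np.array([0,0,-1.])
    q=R.from_matrix(np.stack([np.cross(y,z),y,z],1)).as_quat(); return np.roll(q,1)
E
python3 - <<'E'
from m import *
P=np.load("top.npy")
o,a,n,w=guide(P); print(o,np.degrees(a),n,w)
b=rect(P,comp(P,(284,153),.02)); print(b, to_guide(b[0],o,a)); s=rect(P,comp(P,(333,163),.012));print(to_guide(s[0],o,a))
d=rect(P,comp(P,(279,120),.02));print(to_guide(d[0],o,a))
# alternative guide heading/centre from the side view
S=np.load("side.npy"); g=comp(S,(355,225),.02); print("side",rect(S,g))
m=comp(S,(318,216),.02);print("blank side",rect(S,m),m.sum())
r=S[(S[...,2]>.062)&(S[...,2]<.09)&(np.hypot(S[...,0]-.63,S[...,1]+.155)<.08)]
print("side guide top",cv2.minAreaRect((r[:,:2]*1000).astype(np.float32)))
for f in(0,1): print(f,kin.inverse_kinematics([.55,-.07,.2],tool(np.radians(-11.3),f)))
E
```

```text
[ 0.61788197 -0.1522584 ] -8.284553 131 0.08817329960651248
(array([ 0.54989148, -0.06896256]), array([121.09138489,  59.77817535]), -11.329338073730469) [-0.07928304  0.0726299 ]
[-0.08109284 -0.08337173]
[0.02401104 0.09971327]
side (array([ 0.64833795, -0.12837288]), array([155.30169678,  58.05520248]), 81.89008331298828)
blank side (array([ 0.54979059, -0.07785226]), array([122.51306915,  57.14061737]), -14.3861083984375) 836
side guide top ((630.5625610351562, -157.43919372558594), (92.54588317871094, 27.94037628173828), 80.38899993896484)
0 [-0.46933734  0.46933214  0.62666898  1.9728182  -0.37320423  0.81466585
  0.16926574]
1 [-0.82630515  0.8185008   1.27064434  1.99077884 -0.91565008  1.07500218
 -2.46523783]
```

```bash
cat > s.py <<'E'
from m import *
B=np.radians(-11.3); U=np.array([np.sin(B),-np.cos(B)]); A=np.array([np.cos(B),np.sin(B)])
def stroke(c,L,back=.008,z=.143,v=.06,low=.119,turn=0.,fz=6):
    """press on top of the blank centred at c, drive the tips L along U, lift"""
    p=np.asarray(c)-U*back
    env.movel([*p,z],velocity=.2)
    hit=env.movel([*p,low],velocity=.03,stop_force=fz)
    s=env.get_state(); zc=s["tcp_pos"][2]; print("hit",hit,"z",zc.round(4),"F",np.round(s["force"],1))
    if not hit: env.movel([*p,z]); return None
    e=p+U*L
    env.movel([*e,zc],velocity=v); s=env.get_state(); print("end",np.round(s["tcp_pos"],4),"F",np.round(s["force"],1))
    env.movel([*e,zc+.012],velocity=.1); print("t",env.get_state()["time"])
    return zc
E
python3 - <<'E'
from s import *
env.grip(.05)
c=np.array([.5499,-.0690])
p=c-U*.008
env.reach([*p,.17],tool(B,0)); print(env.get_state()["time"],env.get_state()["tcp_pos"])
stroke(c,.032)
im,S=points("side"); cv2.imwrite("pics/side1.png",im); np.save("side1.npy",S)
E
```

```text
3.175 [ 0.55186398 -0.05994108  0.17003856]
hit True z 0.1294 F [-1.2  0.9  7. ]
end [ 0.5455 -0.0922  0.1295] F [-0.5  0.3  4.8]
t 4.9417
```

View pics/side1.png

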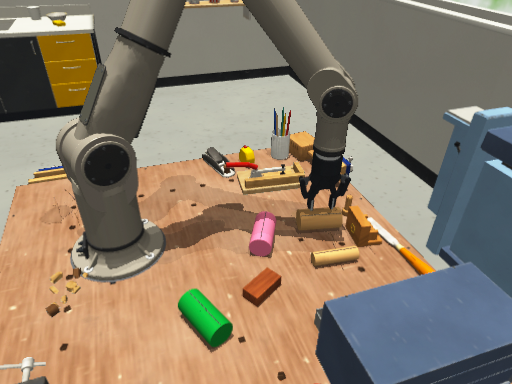

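The side view shows the blank at about (318,219), slightly rolled towards the guide, with the tips raised above it. I'll measure the shift from the side depth.

```bash
cat >> m.py <<'E'
def side_blank(S,c=(318,220)):
    """blank from the side view: near end face/top band, fitted by upper-surface points (z .02-.05)"""
    m=comp(S,c,.015,.055); Q=S[m]
    # cylinder fit: radius 30, centre height 30, axis line x=along; unknown offset and heading
    from scipy.optimize import least_squares
    def f(p):
        n=np.array([-np.sin(p[1]),np.cos(p[1])]); d=Q[:,:2]@n-p[0]
        return np.hypot(d,Q[:,2]-.03-p[2])-.03
    r=least_squares(f,[np.median(Q[:,1])+.1,np.radians(-10),0],loss="soft_l1",f_scale=.001)
    n=np.array([-np.sin(r.x[1]),np.cos(r.x[1])]);a=np.array([n[1],-n[0]])
    t=Q[:,:2]@a; mid=np.mean(np.percentile(t,[1,99]))
    return n*r.x[0]+a*mid,np.degrees(r.x[1]),r.x[2],m.sum(),np.ptp(np.percentile(t,[1,99])),np.abs(r.fun).mean()
E
python3 - <<'E'
from m import *
o,a,_,_=guide(np.load("top.npy"))
for n in("side","side1"):
    r=side_blank(np.load(n+".npy")); print(*r,"guide",to_guide(r[0],o,a))
E
```

```text
[ 0.5506365  -0.07050698] -11.367076357467989 -0.0011699514521424418 602 0.1186147932676086 0.00233331340524548 guide [-0.07832325  0.07120895]
[ 0.54748038 -0.08608113] -11.387876020261068 -0.0012045998617838483 616 0.11790664166468873 0.0023941554249222335 guide [-0.07920237  0.05534256]
```

```bash
python3 - <<'E'
from s import *
o,a,_,_=guide(np.load("top.npy"))
c=np.array([.5499,-.0690])+U*.016
for i in range(3):
    if stroke(c,.032) is None: break
    im,S=points("side"); r=side_blank(S,(318,222+3*i)); g=to_guide(r[0],o,a)+[-.001,.0014]; print("guide",g,r[1:])
    if abs(r[4]-.118)>.006: break
    c=r[0]-[.0007,-.0015]
cv2.imwrite("pics/side2.png",im)
E
```

```text
hit True z 0.1295 F [-1.6  1.2  6.6]
end [ 0.5422 -0.108   0.1295] F [-2.2 -0.6  4.4]
t 6.7167
guide [-0.08091823  0.04117021] (np.float64(-11.202554819002618), np.float64(-0.001024574129206602), np.int64(624), np.float64(0.11813528624084757), np.float64(0.0022803594577289724))
hit True z 0.1295 F [-1.4  0.   6.6]
end [ 0.5393 -0.1231  0.1295] F [-0.4 -0.7  6.8]
t 8.4917
guide [-0.04153704  0.01138878] (np.float64(-21.621847356906855), np.float64(-0.005545826905887582), np.int64(1078), np.float64(0.20484010552359205), np.float64(0.010172811537387206))
```

The blank's component merged with the guide in that view. There's plenty of time, so I'll swing the arm clear and measure from the top.

```bash
cat > look.py <<'E'
from s import *
def look(name):
    s=env.get_state(); p=s["tcp_pos"]
    env.movel([p[0],p[1],.2],velocity=.2)
    env.reach([.42,.3,.3],tool(B,0))
    im,P=points("top"); np.save(name+".npy",P); cv2.imwrite(f"pics/{name}.png",im)
    o,a,_,_=guide(np.load("top.npy"))
    # blank: points above .022 in front of the guide face, near the hole line
    d=P[...,:2]-o; gx=np.cos(a)*d[...,0]+np.sin(a)*d[...,1]; gy=-np.sin(a)*d[...,0]+np.cos(a)*d[...,1]
    m=(P[...,2]>.022)&(P[...,2]<.09)&(gx<-.008)&(gx>-.17)&(abs(gy)<.075)&(gy>-.055)
    l=cv2.connectedComponentsWithStats(m.astype(np.uint8)); k=1+np.argmax(l[2][1:,4]); r=rect(P,l[1]==k)
    print("blank",r,"guide",to_guide(r[0],o,a),"dang",r[2]-np.degrees(a),"t",env.get_state()["time"])
    return r,im
E
python3 - <<'E'
from look import *
r,im=look("top1"); cv2.imwrite("pics/crop1.png",cv2.resize(im[95:195,240:370],None,fx=5,fy=5))
E
```

```text
blank (array([ 0.54091998, -0.11530135]), array([121.62612152,  60.34876251]), -11.514259338378906) guide [-0.08148398  0.02548198] dang -3.2297068 t 10.6833
```

View pics/crop1.png

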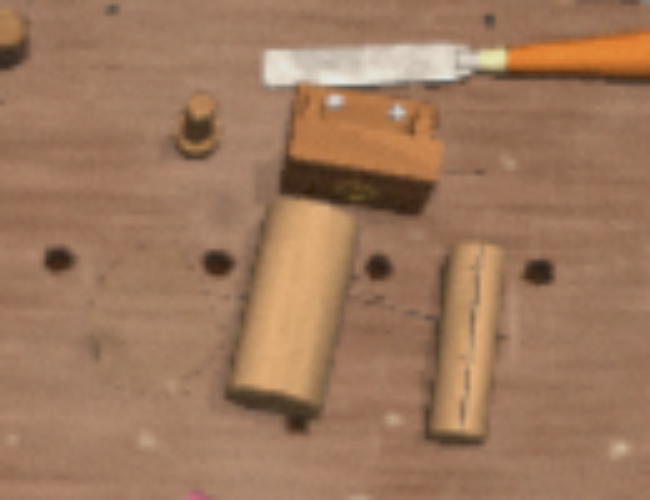

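The crop shows the blank just left of the hole line with its pencil line out of sight. The other items haven't moved. It has 25.5 mm left to go, so two more strokes.

```bash
python3 - <<'E'
from look import *
c=np.array([.5409,-.1153])
env.reach([*(c-U*.008),.17],tool(B,0))
stroke(c,.032)
stroke(c+U*.0158,.0198)
r,im=look("top2"); cv2.imwrite("pics/crop2.png",cv2.resize(im[95:195,240:370],None,fx=5,fy=5))
P=np.load("top2.npy")
for k,q,z in(("slim",(333,163),.012),("dog",(279,120),.02),("offcut",(346,233),.015),("tape",(153,178),.03)): print(k,rect(P,comp(P,q,z))[0])
E
```

```text
hit True z 0.1294 F [-0.9  0.   6.8]
end [ 0.5365 -0.1386  0.1295] F [-0.6 -0.7  4.9]
t 14.0833
hit True z 0.1295 F [-0.6 -0.3  7. ]
end [ 0.5355 -0.1425  0.1295] F [-1.4  0.4  7.7]
t 15.6083
blank (array([ 0.53687708, -0.13994012]), array([122.92144012,  59.31308746]), -11.277534484863281) guide [-0.08193451  0.00051778] dang -2.992982 t 17.8083
slim [ 0.52499298 -0.22290271]
dog [ 0.65638019 -0.05466137]
offcut [ 0.31337161 -0.25878958]
tape [0.46327072 0.31764655]
```

View pics/crop2.png

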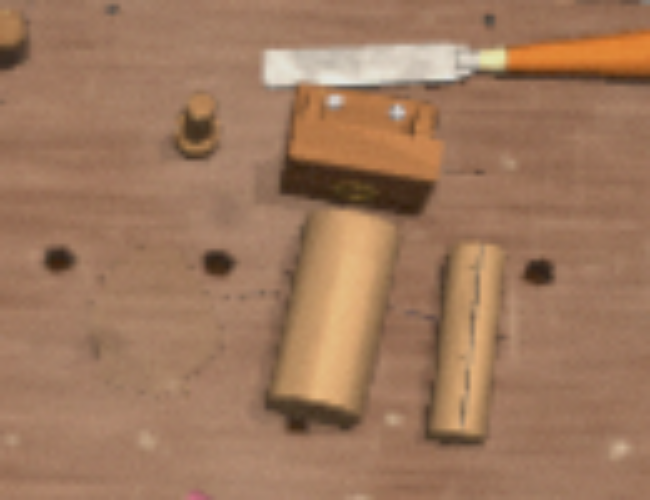

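The blank is centred in front of the brass rim: 0.5 mm sideways, 82 mm from the face, 3° off axis. The pencil line is underneath, having turned about 138°, and the other items are where they were. The arm is clear, so I'm handing in.

```bash
python3 -c "
from h import *
print(job.job_done())"
```

```text
the job is handed in; nothing more can be done
None
```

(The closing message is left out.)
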